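# Humidity reading in a cheese ripening box

## Task

Take a humidity reading inside the closed ripening box: loosen the black wing knob that clamps the slide on its lid, slide the port fully open by its upright steel tab, then lift the flat-bladed climate probe out of its stand and pass its blade down through the slot in the lid without forcing it. Finish while still holding the probe upright and still in the gripper, its whole black sensor head hanging inside the box below the lid and its handle clear above the lid: nothing is put down or let go at the end. Leave everything else on the table and on the lid where it is.

Things in the scene. Friction and masses are not known exactly. Their poses are not given: they have to be found in the camera images.
- ripening_box: Fixed clear food container with white lid, 277 (x) by 337 (y) mm, lid top at 112 mm. Origin: centre of its underside, z up. On the lid, along y at x = 0, a steel port plate 66 mm wide, top at 120 mm, with guide rails 7.5 mm high (outer edges x = +-31.5 mm). Slot at y = -60 mm; wing knob at y = -8 on a bridge 24 mm wide, 12 mm above the plate; tab at y = +48 (shut)
- slot (a point): Centre of the slot's mouth in the port plate's top face, 120 mm above the table; axes as the box's. Slot 22 mm long (y) by 7 mm (x), 2 mm more than the probe's blade each way, through the 14 mm plate; 4 mm 45-degree lead-in chamfer round the mouth. Free air below it down to 10 mm above the table
- gate: Slide of the port: loose 4 mm steel plate 42 mm wide (x), 146 mm long, lying between the rails under their lips, with the upright tab. Origin: on its underside, over the slot's mouth when shut; axes as the box's. It slides 50 mm along the box's +y from shut (covers the slot) to the end stop (fully open, slot and chamfer clear); about 1 N of friction once unclamped, stays where left
- tab (a point): Centre of the grip zone of the slide's upright steel pull tab: 10 mm thick (x), 30 mm long (y), top 10 mm above this point, which is 30 mm above the port plate; moves with the slide; axes parallel to the box's
- clamp (a joint): Wing knob on a vertical screw: angle in rad, 0 = tight, grows counter-clockwise seen from above (loosening), end stop at 1.75. Starts between 0 and 0.1. The slide is clamped below about 0.7 and free above; 1.0 to 1.5 is a good setting. About 0.15 N m to turn, stays where left
- wing (a point): Grip point of the black wing knob, on its axis, 36 mm above the port plate; its axes turn with the knob: the wing is a bar 44 mm long along y, 10 mm thick along x, from 16 mm below to 10 mm above this point; at clamp = 0 it lies along the box's y
- stand: Fixed grey plastic bench stand of the probe, base 90 (x) by 100 (y) mm, top plate 56 by 74 mm at 105 mm height with a slot 12 (x) by 27 mm (y) in its middle. Origin: centre of its underside, on the table; z up
- probe: Loose hand-held climate probe, 0.11 to 0.23 kg, upright in the stand, collar on the stand's top. Origin: lower end (tip) of the blade, z up to the handle. Blade 20 (y) by 5 mm (x), 90 long; lowest 30 mm is the black sensor head, last 4 mm tapered. Collar z 90 to 98 mm, 26 by 36. White handle 24 (x) by 34 (y), z 98 to 160; grip across x at z 120 to 130. Enters the slot either way round
- timer: Bystander: white round timer, 50 mm diameter, 32 mm high with its knob, standing on the lid about 100 mm to the +x side of the slide. Origin: centre of its underside
- brine_jar: Bystander: glass jar with steel cap, 68 mm diameter, 100 mm high, some 12 cm behind (+x) the stand. Origin: centre of its underside
- crottin: Bystander: small cheese 66 mm diameter, 38 mm high. Origin: centre of its underside
- goat_puck: Bystander: small grey cheese 76 mm diameter, 30 mm high. Origin: centre of its underside
- rind_brush: Bystander: wooden rind brush 150 by 45 by 40 mm. Origin: centre of its underside
- cheese_mould: Bystander: white cup-shaped cheese mould, 92 mm diameter, 75 mm high. Origin: centre of its underside
- cheese_trier: Bystander: steel cheese trier with a wooden T handle, 145 mm long, 20 mm high, lying. Origin: on the table under its middle
Things that resemble listed ones, but are neither listed nor needed, are in the scene too. What is meant by the probe is not purple, and is the larger of those in its own colour.

How it is judged:
By the outcome, as a careful person would: the job done as asked, in the order asked, and still so for the second after the job is handed in, while the arm keeps its last pose, push and grip.
It also fails if it takes over 67 s, if anything falls off the work surface, if the arm or the gripper's body presses on something with over 40 N, if the wrist force passes 120 N, or if a joint passes its speed limit or range.

## Robot

A 6-joint arm with a two-finger parallel gripper is mounted at the origin on the work surface. World frame = base frame: x ahead of the robot, y to its left, z up, the work surface at z = 0. Lengths are in m, angles in rad, forces in N, time in s.
With the tool pointing down it reaches from about 0.3 to 0.775 m from the base axis. Payload 14.6 kg.
Tool frame: the origin (TCP) lies on the centre line of the jaws, within the pads' length; the fingertips stand 25 mm ahead of it and the grasp point (between the pads) lies 6 mm ahead of it (arm.tips_ahead is the distance from the TCP to the fingertips, in m); z points along the fingers, y is the direction in which the jaws open and shut (so a half turn about z gives the same grasp; the last joint's range is limited). The gripper opens to 94 mm and grips with 3 to 60 N. Pads are 16 mm wide; open, the fingers measure 119 mm over their backs; the gripper's body (75 mm by 177 mm) begins 78 mm behind the grasp point.
Start: joints at [1.257, 0.3, 1.521, -0, 1.321, -0.067], TCP at [0.134, 0.533, 0.23] pointing down, gripper open.
Joint ranges: [-3.03, 3.03], [-0.79, 2.21], [0.23, 2.52], [-1.04, 4.18], [0, 3.07], [-2.55, 2.55]. Speed limits (rad/s): [2.22, 2.22, 2.57, 3.14, 3.14, 3.14].

## Interface

Orientations are given as [roll, pitch, yaw] about the fixed x, y, z axes, in that order (R = Rz(yaw) Ry(pitch) Rx(roll)).
In Python, from workcell import arm gives the robot as it stands. The module is installed in compiled form; this text tells all that it offers.
- The arm moves only by the tool send_rows, never from a script. Its argument "series" is one flat list of numbers, 5 for each row, row after row: the finger opening in cm, from 0 to 9.4, then the shift along the world's x, y, z in cm, then the turn about the world's z in degrees. A call has 1 to 10 rows; each row is the pose to reach, as a shift and turn from the pose commanded when the call began; what a row does not reach only later rows make up. A row lasts 1/8 s, in which the tool goes at most 62.5 mm and 10.7 degrees, less where a joint would pass 70% of its speed; a pose out of reach is approached as far as the arm can. A call with a gripper value outside its range is refused whole. The fingers move at their own pace and stop on an object; the grip force is fixed at half the most. Time passes only in rows, so rows that repeat a pose let the fingers close. It gives the time, the measured TCP pose, the force and the opening at its end, in the units of the state.
- arm.read_state(): the state, without advancing time (a new reading comes with each control period).
- arm.camera(name): name is "scene" or "top"; returns the picture (400x640x3 uint8, red, green, blue); there is no depth.
- arm.get_calibration(name): a dict with "intrinsics" (3x3 intrinsics, pixels), "rvec" (rotation vector, rad) and "tvec" (3), from world to camera coordinates, as OpenCV has them. Camera axes: x right, y down, z forward; pixel columns grow to the right and rows downward; lengths in m; the calibration is good to about 2 mm. A picture is of the moment at which its call begins. get_calibration takes no time and is no camera call.
- arm.job_done(): hands the job in, once; it reports no verdict.
Trained networks look in the newest picture that a camera, given by its name, has taken for a name from the list of things; names that differ only in an ending like _2 or _b are one class to them, and where a whole thing is asked for, a point or a joint stands for the part that bears it (a point fixed in the world has none). Each returns a list of dicts, best first, with "p" (0 to 1); they miss things now and then, are a little off and sometimes report something else, mostly with a low value. They report only what shows in the picture. A call takes as long as a camera call. They do not tell look-alikes from the thing itself.
- arm.look_for(camera, name): "rect" ([centre column, centre row, width, height] in pixels, round what is visible of it).
The state is a dict: "clock": time; "joint_pos": joint angles; "qvel": joint speeds; "tau": joint torques, N m; "tcp_pos": TCP position; "ee_rot": TCP orientation; "contact_force": force on the tool from outside, world axes, zero at the start; "ft_torque": the same for the moment, N m; "width": opening from 0.0 (shut) to 1.0 (fully open).
Only numpy, scipy, OpenCV 4.12 (cv2) and the standard library are available. Lean on these libraries where they do the work, as an engineer would, in place of code of your own. Each camera call takes 0.05 s, during which the arm holds its last target. There are 200 camera calls.

## Working session

There is one attempt and no reset: what is moved stays moved. The work goes in short steps, Python scripts to look and compute and a tool call to move; the robot and the scene stay as the last step left them, time stands still between calls to the robot, and variables do not carry over. Pictures are saved under pics/ and viewed, about 8 in all and at most 12, crops included, and the job is handed in when it is done.

Besides the shell and the picture viewer there is one more tool, called after "Emit:" as name(argument=value, ...), one argument or row to a line, values as JSON. send_rows: Moves the arm, as the interface text tells. Its arguments: {"type":"object","properties":{"series":{"type":"array","items":{"type":"number"}}},"required":["series"]}

```bash
mkdir -p pics
cat > h.py <<'E'
import numpy as np, cv2
from workcell import arm
def cal(n):
    c=arm.get_calibration(n);K=np.array(c["intrinsics"],float);r=np.array(c["rvec"],float);t=np.array(c["tvec"],float).ravel()
    return K,r,t
def ray(n,u,v):
    K,r,t=cal(n);R=cv2.Rodrigues(r)[0];d=R.T@np.linalg.solve(K,[u,v,1.]);o=-R.T@t
    return o,d
def at(n,u,v,z):
    o,d=ray(n,u,v);return o+d*(z-o[2])/d[2]
def pix(n,P):
    K,r,t=cal(n);return cv2.projectPoints(np.array(P,float).reshape(-1,1,3),r,t,K,None)[0].reshape(-1,2)
def tri(a,ua,b,ub):
    o1,d1=ray(a,*ua);o2,d2=ray(b,*ub)
    s=np.linalg.lstsq(np.c_[d1,-d2],o2-o1,rcond=None)[0];p,q=o1+s[0]*d1,o2+s[1]*d2
    return (p+q)/2,np.linalg.norm(p-q)
def snap(n,f,crop=None,k=1):
    im=arm.camera(n)[:,:,::-1].copy()
    cv2.imwrite(f"pics/{f}_full.png",im)
    if crop: x0,y0,x1,y1=crop;im=im[y0:y1,x0:x1]
    if k!=1: im=cv2.resize(im,None,fx=k,fy=k,interpolation=cv2.INTER_CUBIC)
    cv2.imwrite(f"pics/{f}.png",im);return im
E
python3 - <<'E'
from h import *
np.set_printoptions(precision=3,suppress=True)
a=snap("top","a");b=snap("scene","b")
cv2.imwrite("pics/ab.png",np.vstack([a,b])[:, :] if 0 else cv2.resize(np.vstack([a,b]),(800*640//800*75//80,600*1)) )
for n in("top","scene"):
    print(n,-cv2.Rodrigues(cal(n)[1])[0].T@cal(n)[2],cal(n)[0][0,0])
    for k in("ripening_box","probe","stand","tab","wing","timer","brine_jar"):
        print(k,[(np.round(d["rect"]).astype(int).tolist(),round(d["p"],2)) for d in arm.look_for(n,k)[:4]])
print(arm.read_state())
E
```

```text
top [ 0.241 -0.05   1.754] 472.49107582569735
ripening_box [([362, 201, 108, 89], 0.77)]
probe [([225, 201, 13, 14], 0.59), ([250, 199, 14, 11], 0.55)]
stand [([256, 206, 24, 23], 0.73)]
tab [([362, 199, 42, 12], 0.64)]
wing [([258, 174, 17, 23], 0.22)]
timer [([348, 175, 17, 15], 0.53)]
brine_jar [([259, 172, 16, 22], 0.84), ([363, 199, 9, 2], 0.51)]
scene [1.398 0.476 0.923] 370.4966831499538
ripening_box [([274, 218, 117, 88], 0.85)]
probe [([273, 192, 12, 12], 0.74), ([412, 243, 15, 38], 0.69), ([377, 241, 14, 35], 0.6), ([401, 263, 14, 29], 0.46)]
stand [([376, 254, 35, 41], 0.89)]
tab [([273, 197, 38, 18], 0.53), ([275, 219, 115, 89], 0.39)]
wing [([276, 192, 13, 12], 0.53)]
timer [([269, 216, 18, 16], 0.49)]
brine_jar [([356, 275, 21, 39], 0.88), ([276, 216, 116, 86], 0.23)]
{'clock': 0.8, 'joint_pos': array([ 1.257,  0.3  ,  1.521, -0.   ,  1.321, -0.067]), 'qvel': array([ 0.001, -0.002, -0.002, -0.001, -0.001, -0.   ]), 'tau': array([ -0.001, -53.162, -35.291,   0.071,   0.021,  -0.   ]), 'tcp_pos': array([0.134, 0.533, 0.23 ]), 'ee_rot': array([-3.142,  0.   ,  2.895]), 'contact_force': array([-0.485, -0.679,  0.17 ]), 'ft_torque': array([ 0.008,  0.057, -0.028]), 'width': 0.9989165552865533}
```

View pics/a.png

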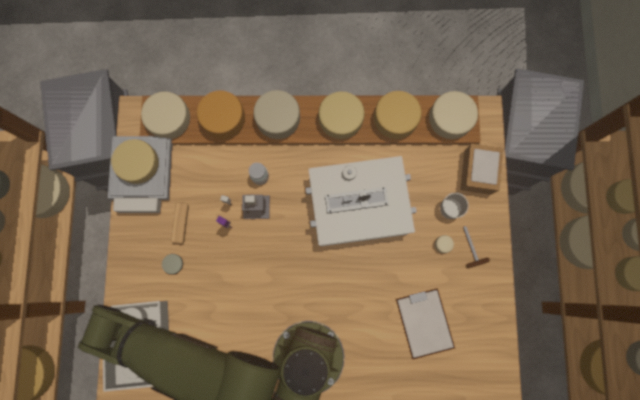

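View pics/b.png

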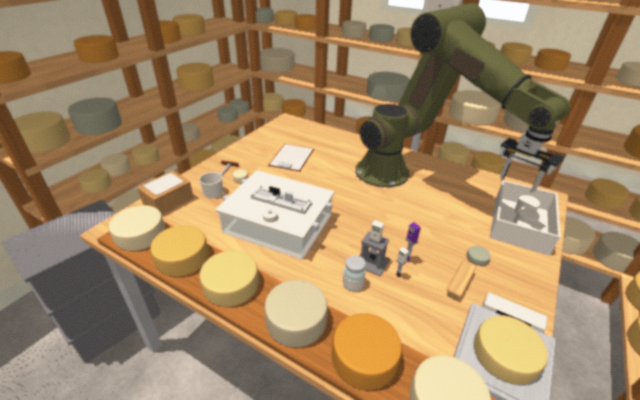

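The top view shows the box at (362,201), slightly turned, and the stand with a white-handled probe at (252,203). Candidates for the probe are the white one in the stand (top 250,199 / scene 377,241), a smaller white one (225,201 / 401,263) and a purple one (223,221 / 412,243). I choose the larger white one, in the stand, and check it in a crop.

Run:
```python
from h import *
a=cv2.imread("pics/a.png");b=cv2.imread("pics/b.png")
def c(i,x0,y0,w,h,k): return cv2.resize(i[y0:y0+h,x0:x0+w],None,fx=k,fy=k,interpolation=cv2.INTER_CUBIC)
top=np.hstack([c(a,305,150,114,100,3.5)[:, :399],c(b,218,172,114,100,3.5)[:, :399]])
bot=np.hstack([c(a,205,155,80,50,5)[:,:399] if 0 else c(a,205,180,80,50,5)[:,:399],c(b,345,218,80,50,5)[:,:399]])
cv2.imwrite("pics/c.png",np.vstack([top,bot]))
print(np.vstack([top,bot]).shape)
```

```text
(600, 798, 3)
```

View pics/c.png

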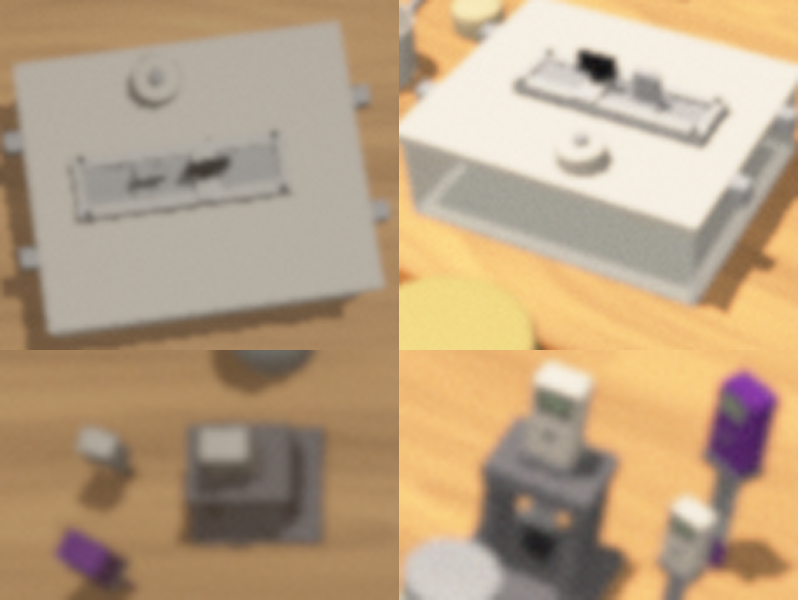

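The crop confirms the choice: the white probe in the stand is the larger of the two white ones. The box is yawed about +0.13 rad. Next I fit the poses.

```bash
cat > fit.py <<'E'
from h import *
from scipy.optimize import least_squares
np.set_printoptions(precision=4,suppress=True)
t=lambda l,k,x,y:[(u/k+x-.5+.5/k,v/k+y-.5+.5/k) for u,v in l]
lid=np.array([[.1385,.1685],[.1385,-.1685],[-.1385,-.1685],[-.1385,.1685]])
def rot(a): return np.array([[np.cos(a),-np.sin(a)],[np.sin(a),np.cos(a)]])
def fit(pts,px,z,n,x0):
    z=np.broadcast_to(z,len(pts))
    f=lambda p:(pix(n,np.c_[pts@rot(p[2]).T+p[:2],z])-np.array(px)).ravel()
    s=least_squares(f,x0);return s.x,s.fun.reshape(-1,2)
if __name__=="__main__":
    c=t([(12,65),(340,22),(383,290),(48,333)],3.5,305,150)
    B,r=fit(lid,c,.112,"top",[.5,-.2,.13]);print("box",B,r)
    R=rot(B[2]);w=lambda x,y,z:np.r_[R@[x,y]+B[:2],z]
    for n,p in dict(wing=w(0,-.008,.156),wingtop=w(0,-.008,.166),tabtop=w(0,.048,.16),slot=w(0,-.06,.12),timer=w(.1,0,.14)).items():
        T=pix("top",p)[0];S=pix("scene",p)[0]
        print(n,p,"top crop",(T-[305,150])*3.5,"scene crop",(S-[218,172])*3.5+[399,0])
    print("scene lid",(pix("scene",np.c_[lid@R.T+B[:2],[.112]*4])-[218,172])*3.5+[399,0])
    # probe: handle top
    h=t([(222,445-350)],5,205,180)[0]
    print("probe top-only",at("top",*h,.175))
    hs=t([((565-399),372-350)],5,345,218)[0]
    print("probe tri",tri("top",h,"scene",hs))
    sb=t([(187,425-350),(323,430-350),(323,543-350),(187,540-350)],5,205,180)
    print("stand base pts z0",[at("top",*q,0.0)[:2] for q in sb])
E
python3 fit.py
```

```text
box [ 0.5506 -0.1869  0.1318] [[ 0.2724 -0.0866]
 [-0.2693  0.2607]
 [ 0.014  -0.1929]
 [-0.0173  0.0367]]
wing [ 0.5517 -0.1948  0.156 ] top crop [206.1689 165.0508] scene crop [596.9743  57.4657]
wingtop [ 0.5517 -0.1948  0.166 ] top crop [207.0696 163.0976] scene crop [596.5115  49.3999]
tabtop [ 0.5443 -0.1393  0.16  ] top crop [149.9786 171.5855] scene crop [646.0728  68.2385]
slot [ 0.5585 -0.2463  0.12  ] top crop [254.2281 165.2637] scene crop [554.7734  73.0835]
timer [ 0.6498 -0.1737  0.14  ] top crop [182.3969  72.0505] scene crop [554.5898 127.4364]
scene lid [[695.3041 224.3061]
 [389.5476 125.9973]
 [534.6769  -9.3119]
 [806.6926  64.4484]]
probe top-only [0.5426 0.198  0.175 ]
probe tri (array([0.5427, 0.1975, 0.1752]), np.float64(0.0009497518724797861))
stand base pts z0 [array([0.5914, 0.2524]), array([0.5877, 0.1492]), array([0.5012, 0.1475]), array([0.5033, 0.2498])]
```

The wing, tab and rail predictions agree with the picture to about 1 mm, and the probe top triangulates to z = 0.175 as it must. I move above the knob.

Emit:
send_rows(
  series=[4, 41.8, -72.8, 2, -66, 4, 41.8, -72.8, 2, -66, 4, 41.8, -72.8, 2, -66, 4, 41.8, -72.8, 2, -66, 4, 41.8, -72.8, 2, -66, 4, 41.8, -72.8, 2, -66, 4, 41.8, -72.8, 2, -66, 4, 41.8, -72.8, 2, -66, 4, 41.8, -72.8, 2, -66, 4, 41.8, -72.8, 2, -66],
)

```text
clock: 2.05
tcp_pos: [0.4462, -0.0106, 0.2457]
ee_rot: [3.141, 0.0, 1.743]
contact_force: [0.7, 1.7, 0.7]
width: 0.427
```

Emit:
send_rows(
  series=[4, 10.5, -18.4, 0, 0, 4, 10.5, -18.4, 0, 0, 4, 10.5, -18.4, 0, 0, 4, 10.5, -18.4, 0, 0, 4, 10.5, -18.4, 0, 0, 4, 10.5, -18.4, 0, 0],
)

```text
clock: 2.8
tcp_pos: [0.5502, -0.1918, 0.2454]
ee_rot: [-3.141, -0.0, 1.743]
contact_force: [-0.2, -0.6, 0.3]
width: 0.426
```

Run:
```python
from h import *
s=arm.read_state();print(s["tcp_pos"],s["ee_rot"],s["qvel"].max())
a=snap("top","d1",(322,160,402,240),5);b=snap("scene","d2",(235,160,315,240),5)
cv2.imwrite("pics/d.png",np.hstack([a,b]))
g=s["tcp_pos"]-[0,0,.025]
print("tips px",(pix("top",g)-[322,160])*5,(pix("scene",g)-[235,160])*5)
```

```text
[ 0.55018746 -0.19175648  0.24535094] [-3.14146040e+00 -2.04735900e-04  1.74329279e+00] 0.009696647963456735
tips px [[213.5252641 169.4340866]] [[198.31947452  66.36204323]]
```

View pics/d.png

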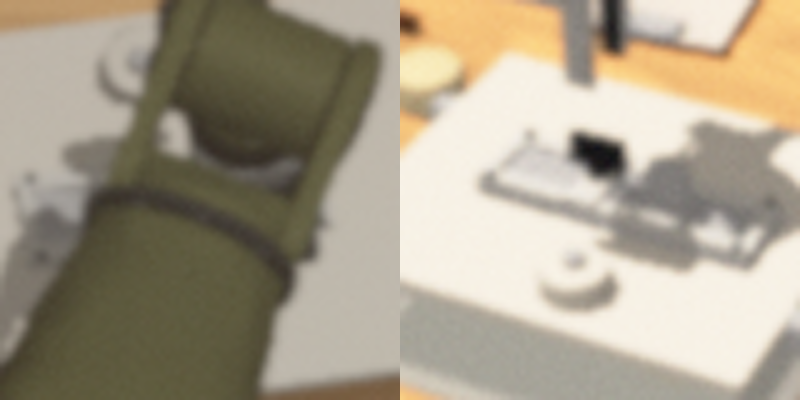

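The scene crop shows the open fingertips around (595,68), above the black wing at (598,153), where they should be. I descend and close.

Emit:
send_rows(
  series=[4, 0.1, -0.3, -4, 0, 4, 0.1, -0.3, -8.3, 0, 4, 0.1, -0.3, -8.3, 0, 4, 0.1, -0.3, -8.3, 0, 0, 0.1, -0.3, -8.3, 0, 0, 0.1, -0.3, -8.3, 0, 0, 0.1, -0.3, -8.3, 0, 0, 0.1, -0.3, -8.3, 0, 0, 0.1, -0.3, -8.3, 0, 0, 0.1, -0.3, -8.3, 0],
)

```text
clock: 4.15
tcp_pos: [0.553, -0.1953, 0.1631]
ee_rot: [3.137, 0.001, 1.743]
contact_force: [11.7, 1.5, -2.4]
width: 0.199
```

```bash
python3 -c "
from h import *
s=arm.read_state();print(s['tcp_pos'],s['ee_rot'],s['contact_force'],s['ft_torque'],s['joint_pos'],s['width']*94)"
```

```text
[ 0.55299378 -0.19528162  0.16309193] [3.13728704e+00 1.09488539e-03 1.74310994e+00] [11.7013708   1.46840616 -2.37632478] [ 0.26106624 -2.06606741  0.03816562] [-0.40251075  0.43860685  1.49367762  0.00152267  1.20509965 -0.57536823] 18.662331698154404
```

One finger is touching first: the force is +x 11.7 N and the opening is 18.7 mm, so the knob is about 3–4 mm further along +x. I yield that way and let the jaws finish closing.

Emit:
send_rows(
  series=[0, 0.2, 0, 0, 0, 0, 0.3, 0, 0, 0, 0, 0.3, 0, 0, 0, 0, 0.3, 0, 0, 0],
)

```text
clock: 4.65
tcp_pos: [0.5535, -0.1953, 0.1629]
ee_rot: [-3.139, -0.001, 1.743]
contact_force: [-9.8, 2.9, 9.9]
width: 0.197
```

```bash
python3 -c "
from h import *
s=arm.read_state();print(s['tcp_pos'],s['ee_rot'],s['contact_force'],s['ft_torque'],s['width']*94)"
```

```text
[ 0.55352873 -0.19533669  0.16293728] [-3.13919395e+00 -1.01251067e-03  1.74286852e+00] [-9.76988503  2.94618897  9.94070496] [0.6254206  2.15976433 0.07589787] 18.49787947698851
```

The force has reversed while the opening stays at 18.5 mm. The fingertips (z ≈ 0.138) are probably closing on something round under the wing, such as a hub. I open, rise 9 mm, recentre and close again.

Emit:
send_rows(
  series=[4, -0.1, 0, 0, 0, 4, -0.1, 0, 0, 0, 4, -0.1, 0, 0.9, 0, 4, -0.1, 0, 0.9, 0, 0, -0.1, 0, 0.9, 0, 0, -0.1, 0, 0.9, 0, 0, -0.1, 0, 0.9, 0, 0, -0.1, 0, 0.9, 0, 0, -0.1, 0, 0.9, 0, 0, -0.1, 0, 0.9, 0],
)

```text
clock: 5.9
tcp_pos: [0.5534, -0.1956, 0.1713]
ee_rot: [-3.141, 0.0, 1.743]
contact_force: [-1.5, 0.2, 1.3]
width: 0.103
```

```bash
python3 -c "
from h import *
s=arm.read_state();print(s['tcp_pos'],s['ee_rot'],s['contact_force'],s['ft_torque'],s['width']*94)
a=snap('scene','e',(235,150,315,230),7)"
```

```text
[ 0.55341722 -0.19556041  0.17132301] [-3.14138042e+00  3.21473330e-05  1.74293820e+00] [-1.47427198  0.23611219  1.28731624] [-0.09807269  0.40197945  0.16051498] 9.70403477236617
```

View pics/e.png

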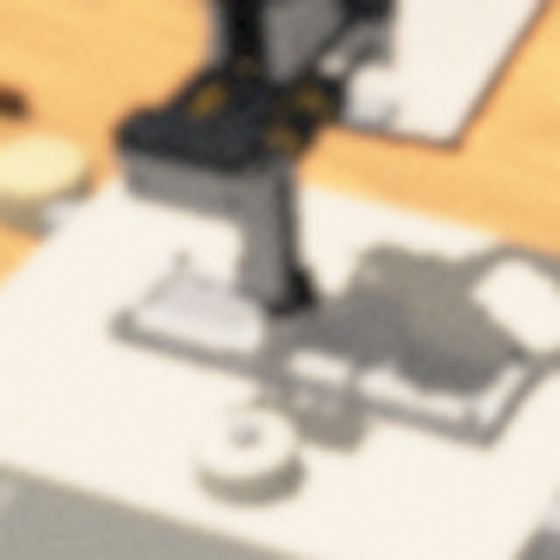

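The width is 9.7 mm, so the wing is gripped, and the picture shows the fingers closed on it at (270,290). I turn counter-clockwise by 72°.

Emit:
send_rows(
  series=[0, 0, 0, 0, 8, 0, 0, 0, 0, 16, 0, 0, 0, 0, 24, 0, 0, 0, 0, 32, 0, 0, 0, 0, 40, 0, 0, 0, 0, 48, 0, 0, 0, 0, 56, 0, 0, 0, 0, 64, 0, 0, 0, 0, 72, 0, 0, 0, 0, 72],
)

```text
clock: 7.2
tcp_pos: [0.5546, -0.1942, 0.1714]
ee_rot: [3.139, 0.002, 3.002]
contact_force: [8.4, 8.3, -1.3]
width: 0.098
```

```bash
python3 -c "
from h import *
s=arm.read_state();print(s['tcp_pos'],s['ee_rot'],s['contact_force'],s['ft_torque'],s['width']*94)"
```

```text
[ 0.55459678 -0.19421015  0.17136683] [3.13931409e+00 2.34074739e-03 3.00216514e+00] [ 8.36398218  8.30625719 -1.29124426] [ 1.64457173 -1.60324465  0.11325714] 9.16957119677784
```

The knob is at about 1.30 rad. From the two grips its axis is at (0.5531, -0.1940), which puts the tab at (0.5457, -0.1385) and the slot at (0.5599, -0.2455). I release, rise, and go above the tab.

Emit:
send_rows(
  series=[2.6, 0, 0, 0, 0, 2.6, 0, 0, 0, 0, 2.6, 0, 0, 0, 0, 2.6, 0, 0, 5, 0, 3.5, -0.8, 5.6, 5, -15, 3.5, -0.8, 5.6, 5, -30, 3.5, -0.8, 5.6, 5, -45, 3.5, -0.8, 5.6, 5, -60, 3.5, -0.8, 5.6, 5, -74, 3.5, -0.8, 5.6, 5, -74],
)

```text
clock: 8.45
tcp_pos: [0.5454, -0.1396, 0.2213]
ee_rot: [-3.141, -0.0, 1.868]
contact_force: [0.6, -0.5, 0.2]
width: 0.374
```

Emit:
send_rows(
  series=[3.5, 0, 0, 0, 0, 3.5, 0, 0, 0, 0, 3.5, 0, 0, 0, 0],
)

```text
clock: 8.82
tcp_pos: [0.5455, -0.1395, 0.2213]
ee_rot: [3.142, 0.0, 1.877]
contact_force: [0.6, 0.1, -1.0]
width: 0.376
```

```bash
python3 -c "
from h import *
s=arm.read_state();print(s['tcp_pos'],s['ee_rot'],s['contact_force'],s['width']*94)"
```

```text
[ 0.54547984 -0.13953011  0.22133514] [3.14159145e+00 3.91619236e-06 1.87700331e+00] [ 0.58194828  0.11792271 -1.01504252] 35.343978012164044
```

Emit:
send_rows(
  series=[3.5, 0, 0.1, 0, -10, 3.5, 0, 0.1, 0, -10, 3.5, 0, 0.1, -3, -10, 3.5, 0, 0.1, -6.2, -10, 3.5, 0, 0.1, -6.2, -10, 0, 0, 0.1, -6.2, -10, 0, 0, 0.1, -6.2, -10, 0, 0, 0.1, -6.2, -10, 0, 0, 0.1, -6.2, -10, 0, 0, 0.1, -6.2, -10],
)

```text
clock: 10.07
tcp_pos: [0.5458, -0.1386, 0.1603]
ee_rot: [3.14, 0.001, 1.7]
contact_force: [-1.3, 0.3, 6.1]
width: 0.106
```

Emit:
send_rows(
  series=[0, 0, 0, 0, 0, 0, 0, 0, 0, 0, 0, 0, 0, 0, 0],
)

```text
clock: 10.45
tcp_pos: [0.5458, -0.1386, 0.1603]
ee_rot: [3.14, 0.001, 1.7]
contact_force: [-1.1, 0.9, 6.1]
width: 0.103
```

```bash
python3 -c "
from h import *
s=arm.read_state();print(s['tcp_pos'],s['ee_rot'],s['contact_force'],s['ft_torque'],s['width']*94)"
```

```text
[ 0.54581265 -0.13861575  0.16026798] [3.14032216e+00 6.69921482e-04 1.70035489e+00] [-1.14961884  0.9135487   6.099286  ] [-0.0283146   0.27496925  0.05776035] 9.694299523114736
```

The tab is gripped at 9.7 mm with little side force, at the predicted x. I slide it along the box's +y.

Emit:
send_rows(
  series=[0, -0.13, 1.0, 0, 0, 0, -0.26, 2.0, 0, 0, 0, -0.4, 3.0, 0, 0, 0, -0.53, 4.0, 0, 0, 0, -0.6, 4.5, 0, 0, 0, -0.66, 5.0, 0, 0, 0, -0.69, 5.2, 0, 0, 0, -0.69, 5.2, 0, 0],
)

```text
clock: 11.45
tcp_pos: [0.5393, -0.0882, 0.1604]
ee_rot: [3.139, 0.004, 1.7]
contact_force: [1.2, -12.9, 3.5]
width: 0.106
```

```bash
python3 -c "
from h import *
s=arm.read_state();print(s['tcp_pos'],s['ee_rot'],s['contact_force'],s['ft_torque'],s['width']*94)
print(np.linalg.norm(s['tcp_pos'][:2]-[.54581,-.13862]))"
```

```text
[ 0.5392756  -0.08815676  0.16035514] [3.13930524 0.00399379 1.70002904] [  1.19434843 -12.94183139   3.53925759] [-2.54521112 -0.32993031  0.13518513] 9.973350774014493
0.050884547774017706
```

The end stop is reached: 50.9 mm of travel and 13 N of reaction. I relax, release, rise, and go above the probe.

Emit:
send_rows(
  series=[0, 0, -0.18, 0, 0, 2.6, 0, -0.18, 0, 0, 2.6, 0, -0.18, 0, 0, 2.6, 0, -0.18, 0, 0, 6, 0, -0.18, 6, 0, 6, 0, -0.18, 9, 0, 6, 0.4, 10, 9, -7, 6, 0.4, 20, 9, -7, 6, 0.4, 28.4, 9, -7, 6, 0.4, 28.4, 9, -7],
)

```text
clock: 12.7
tcp_pos: [0.542, 0.1637, 0.2494]
ee_rot: [3.142, 0.0, 1.578]
contact_force: [1.0, -0.2, -1.2]
width: 0.637
```

Emit:
send_rows(
  series=[6, 0, 0, 0, 0, 6, 0, 0, 0, 0, 6, 0, 0, 0, 0],
)

```text
clock: 13.08
tcp_pos: [0.5425, 0.1604, 0.2493]
ee_rot: [-3.142, 0.0, 1.576]
contact_force: [0.1, -0.4, 0.1]
width: 0.637
```

Run:
```python
from h import *
s=arm.read_state();print(s["tcp_pos"],s["ee_rot"],s["contact_force"],s["width"]*94)
old=cv2.imread("pics/a.png")
a=snap("top","g1");b=snap("scene","g2")
def c(i,x0,y0,w,h,k): return cv2.resize(i[y0:y0+h,x0:x0+w],None,fx=k,fy=k,interpolation=cv2.INTER_CUBIC)
cv2.imwrite("pics/g.png",np.vstack([np.hstack([c(old,235,185,40,37,8)[:,:320],c(a,328,170,60,46,6.4)[:296,:384]]),np.hstack([c(b,350,210,50,37,8)[:, :400],c(b,250,170,38,37,8)[:, :304]])]))
print((pix("scene",s["tcp_pos"]-[0,0,.025])-[350,210])*8+[0,296], (pix("scene",[.544,.198,.175])-[350,210])*8+[0,296])
```

```text
[0.54254868 0.16037697 0.24934457] [-3.14150148e+00  1.01159307e-04  1.57618866e+00] [ 0.13190178 -0.3793972   0.11839321] 59.88909757516852Traceback (most recent call last):
  File "<stdin>", line 6, in <module>
    return _nx.concatenate(arrs, 1, dtype=dtype, casting=casting)
           ~~~~~~~~~~~~~~~^^^^^^^^^^^^^^^^^^^^^^^^^^^^^^^^^^^^^^^
ValueError: all the input array dimensions except for the concatenation axis must match exactly, but along dimension 0, the array at index 0 has size 296 and the array at index 1 has size 294
```

Run:
```python
from h import *
old=cv2.imread("pics/a.png");a=cv2.imread("pics/g1_full.png");b=cv2.imread("pics/g2_full.png")
def c(i,x0,y0,w,h,k=8): return cv2.resize(i[y0:y0+h,x0:x0+w],None,fx=k,fy=k,interpolation=cv2.INTER_CUBIC)
cv2.imwrite("pics/g.png",np.vstack([np.hstack([c(old,235,185,40,37),c(a,330,175,60,37)]),np.hstack([c(b,350,210,60,37),c(b,250,175,40,37)])]))
s=arm.read_state()
print((pix("scene",s["tcp_pos"]-[0,0,.025])-[350,210])*8+[0,296], (pix("scene",[.544,.198,.175])-[350,210])*8+[0,296])
```

```text
[[150.6642571  260.18936704]] [[223.46410643 394.68560378]]
```

View pics/g.png

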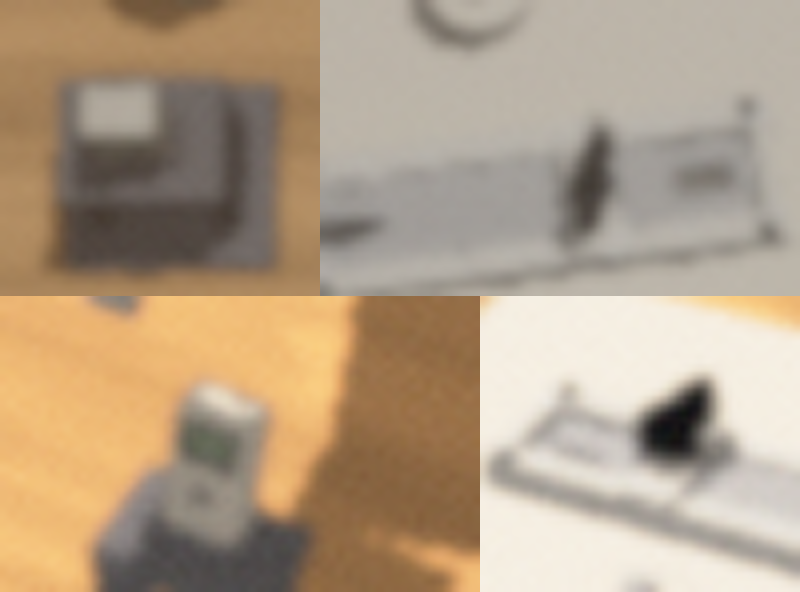

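The top crop shows the slot fully uncovered at (705,177), the wing turned, and the probe and stand at about zero yaw with the handle top at (118,112). I work out the numbers.

Run:
```python
from h import *
print("slot",at("top",330+385/8-.44,175+177/8-.44,.119),"expect tool-frame .5599,-.2455")
print("wing",at("top",330+(587-320)/8-.44,175+183/8-.44,.158),"tool .5531,-.1940")
print("probe",at("top",249.3,198.56,.175))
```

```text
slot [ 0.56062893 -0.24667075  0.119     ] expect tool-frame .5599,-.2455
wing [ 0.55032237 -0.19126771  0.158     ] tool .5531,-.1940
probe [0.54272069 0.19693779 0.175     ]
```

Emit:
send_rows(
  series=[6, 0.1, 3.7, 0, 0, 6, 0.1, 3.7, -3, 0, 6, 0.1, 3.7, -6, 0, 6, 0.1, 3.7, -8.5, 0, 6, 0.1, 3.7, -10.3, 0, 6, 0.1, 3.7, -10.3, 0, 0, 0.1, 3.7, -10.3, 0, 0, 0.1, 3.7, -10.3, 0, 0, 0.1, 3.7, -10.3, 0, 0, 0.1, 3.7, -10.3, 0],
)

```text
clock: 14.42
tcp_pos: [0.5435, 0.1986, 0.1466]
ee_rot: [3.141, -0.0, 1.578]
contact_force: [-2.1, -0.5, -1.9]
width: 0.258
```

Emit:
send_rows(
  series=[0, 0, 0, 0, 0, 0, 0, 0, 0, 0, 0, 0, 0, 0, 0, 0, 0, 0, 0, 0, 0, 0, 0, 0, 0],
)

```text
clock: 15.05
tcp_pos: [0.5435, 0.1987, 0.1466]
ee_rot: [3.141, -0.0, 1.578]
contact_force: [0.7, 0.5, 5.3]
width: 0.253
```

Run:
```python
from h import *
s=arm.read_state();print(s["tcp_pos"],s["ee_rot"],s["contact_force"],s["ft_torque"],s["width"]*94)
```

```text
[0.54353096 0.19866021 0.14661916] [ 3.14108489e+00 -1.55739277e-04  1.57781573e+00] [0.67705398 0.46520478 5.32983344] [-0.16182794  0.17003943 -0.02796629] 23.828654467723705
```

The probe is gripped at 23.8 mm. I lift straight up.

Emit:
send_rows(
  series=[0, 0, 0, 1.5, 0, 0, 0, 0, 3, 0, 0, 0, 0, 5, 0, 0, 0, 0, 7.5, 0, 0, 0, 0, 10, 0, 0, 0, 0, 13, 0, 0, 0, 0, 16, 0, 0, 0, 0, 18, 0, 0, 0, 0, 18, 0, 0, 0, 0, 18, 0],
)

```text
clock: 16.3
tcp_pos: [0.5431, 0.1985, 0.3256]
ee_rot: [-3.14, 0.0, 1.578]
contact_force: [0.4, -0.3, -2.0]
width: 0.251
```

Run:
```python
from h import *
s=arm.read_state();print(s["tcp_pos"],s["ee_rot"],s["contact_force"],s["ft_torque"],s["width"]*94)
```

```text
[0.5431274  0.19854955 0.32555062] [-3.14047435e+00  2.91478886e-04  1.57777975e+00] [ 0.427486   -0.29411291 -2.04614566] [-0.05149593  0.08165331 -0.01279375] 23.637433492787693
```

Emit:
send_rows(
  series=[0, 0.2, -4.5, 0, 1, 0, 0.4, -10, 0, 2, 0, 0.6, -16, 0, 3, 0, 0.9, -22, 0, 4, 0, 1.1, -28, 0, 5, 0, 1.3, -34, 0, 6, 0, 1.5, -39, 0, 7, 0, 1.6, -43, 0, 7.2, 0, 1.7, -44.4, 0, 7.2, 0, 1.7, -44.4, 0, 7.2],
)

```text
clock: 17.55
tcp_pos: [0.5603, -0.2454, 0.3255]
ee_rot: [-3.141, -0.001, 1.703]
contact_force: [0.2, 0.9, -1.5]
width: 0.252
```

Emit:
send_rows(
  series=[0, 0, 0, -3, 0, 0, 0, 0, -4.5, 0, 0, 0, 0, -4.5, 0, 0, 0, 0, -4.5, 0],
)

```text
clock: 18.05
tcp_pos: [0.5607, -0.2451, 0.2825]
ee_rot: [3.14, 0.001, 1.704]
contact_force: [0.1, -0.6, -1.6]
width: 0.254
```

Run:
```python
from h import *
s=arm.read_state();print(s["tcp_pos"],s["ee_rot"],s["contact_force"],s["ft_torque"],s["width"]*94)
b=snap("scene","k",(225,140,305,215),8)
p=s["tcp_pos"]
for q in (p-[0,0,.1316],p-[0,0,.025],[.5599,-.2455,.12]): print((pix("scene",q)-[225,140])*8)
```

```text
[ 0.56072969 -0.2450699   0.28247372] [3.14042114e+00 7.91060081e-04 1.70395266e+00] [ 0.09727645 -0.592133   -1.55936223] [-0.06631686  0.02538936  0.01557892] 23.92083423258715
[[294.70066548 370.96518191]]
[[277.87326046 167.2047673 ]]
[[299.6526272  425.13833708]]
```

View pics/k.png

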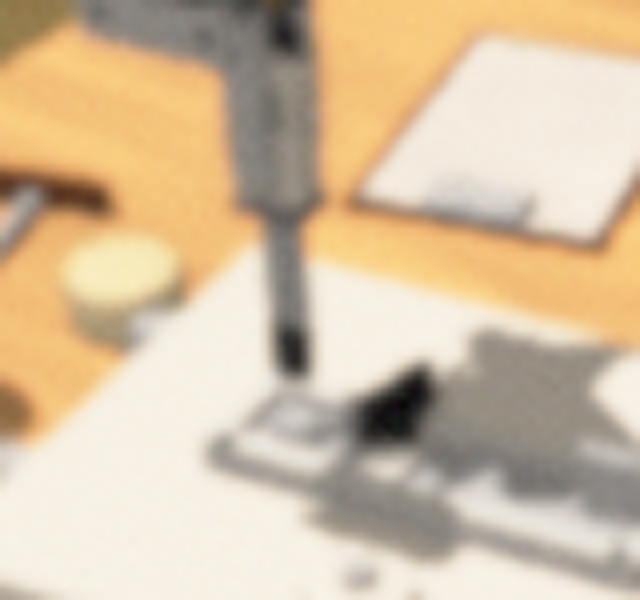

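The crop shows the probe hanging plumb with its tip at (292,375), just above the slot at about (303,420). This agrees with the prediction to roughly 2 mm. I descend carefully and feel for contact.

Emit:
send_rows(
  series=[0, -0.05, 0, -1.5, 0, 0, -0.05, 0, -2.5, 0, 0, -0.05, 0, -2.8, 0, 0, -0.05, 0, -3.0, 0, 0, -0.05, 0, -3.2, 0, 0, -0.05, 0, -3.4, 0, 0, -0.05, 0, -3.4, 0],
)

```text
clock: 18.98
tcp_pos: [0.5599, -0.2454, 0.2472]
ee_rot: [-3.141, -0.0, 1.703]
contact_force: [0.1, 0.1, -1.9]
width: 0.257
```

```bash
cat > st.py <<'E'
from h import *
np.set_printoptions(precision=4,suppress=True)
s=arm.read_state();print(s["tcp_pos"],s["ee_rot"],"tip z",s["tcp_pos"][2]-.1316,s["contact_force"],s["ft_torque"],s["width"]*94)
E
python3 st.py
```

```text
[ 0.5599 -0.2454  0.2472] [-3.1415 -0.0001  1.7035] tip z 0.11564566853098462 [ 0.1368  0.0873 -1.9318] [-0.0641  0.0316 -0.0653] 24.165516166441833
```

Emit:
send_rows(
  series=[0, 0, 0, -0.2, 0, 0, 0, 0, -0.4, 0, 0, 0, 0, -0.6, 0, 0, 0, 0, -0.6, 0],
)

```text
clock: 19.48
tcp_pos: [0.5598, -0.2453, 0.2411]
ee_rot: [-3.141, -0.0, 1.703]
contact_force: [0.2, 0.3, -0.9]
width: 0.257
```

```bash
python3 st.py
```

```text
[ 0.5598 -0.2453  0.2411] [-3.1413 -0.0002  1.7035] tip z 0.10951160197436785 [ 0.1731  0.2514 -0.9059] [-0.0536  0.0484  0.0581] 24.125128066915575
```

The tip is in the throat and the forces are still negligible. I continue.

Emit:
send_rows(
  series=[0, 0, 0, -0.3, 0, 0, 0, 0, -0.6, 0, 0, 0, 0, -0.9, 0, 0, 0, 0, -1.2, 0, 0, 0, 0, -1.2, 0],
)

```text
clock: 20.1
tcp_pos: [0.5598, -0.2454, 0.229]
ee_rot: [-3.141, -0.0, 1.703]
contact_force: [0.5, -0.4, -0.9]
width: 0.257
```

```bash
python3 st.py
```

```text
[ 0.5598 -0.2454  0.229 ] [-3.1412 -0.0003  1.7034] tip z 0.09741175718945713 [ 0.4971 -0.3938 -0.8655] [-0.0902  0.0749  0.0373] 24.119906362631216
```

Emit:
send_rows(
  series=[0, 0, 0, -0.6, 0, 0, 0, 0, -1.2, 0, 0, 0, 0, -1.8, 0, 0, 0, 0, -2.4, 0, 0, 0, 0, -3.0, 0, 0, 0, 0, -3.6, 0, 0, 0, 0, -4.0, 0, 0, 0, 0, -4.2, 0, 0, 0, 0, -4.2, 0, 0, 0, 0, -4.2, 0],
)

```text
clock: 21.35
tcp_pos: [0.56, -0.2454, 0.1876]
ee_rot: [3.141, 0.0, 1.703]
contact_force: [-0.0, -0.6, -1.7]
width: 0.251
```

```bash
python3 st.py
python3 - <<'E'
from h import *
b=snap("scene","m",(215,140,315,215),8)
p=arm.read_state()["tcp_pos"]
for z in (.0416,.1016,.1316): print((pix("scene",p-[0,0,z])-[215,140])*8)
E
```

```text
[ 0.56   -0.2454  0.1876] [3.1413 0.0002 1.7034] tip z 0.05596405675770755 [-0.0335 -0.5676 -1.6786] [-0.0459  0.0577  0.0058] 23.5570781563452
[[375.84295182 378.81301068]]
[[384.56270673 484.5575503 ]]
[[388.75173978 535.35798851]]
```

View pics/m.png

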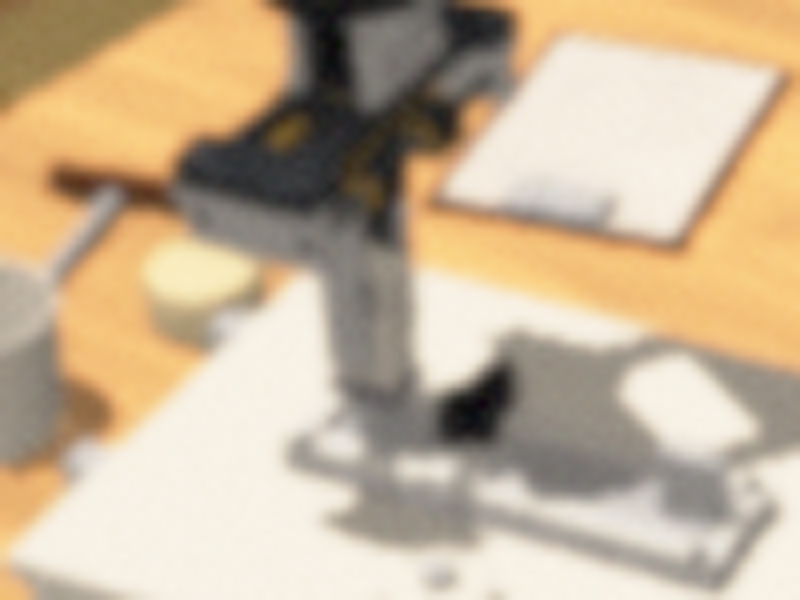

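The blade is through the slot at (385,420), the collar is clear above the plate, and the slide tab at (700,485) and turned wing at (480,400) are where I left them. The force is the probe's weight only, so I hand in.

```bash
python3 -c "
from h import *
print(arm.job_done())"; python3 st.py
```

```text
the job is handed in; nothing more can be done
None
the job is handed in; nothing more can be done
```

The job is handed in. I loosened the wing knob to about 1.3 rad and slid the port 50 mm to its end stop. I then lifted the larger white probe out of the stand and passed its blade down through the slot. The arm is still holding the probe upright.

**Last checks:**
- The blade tip is at about 56 mm above the table, worked out from the arm's pose. The 30 mm sensor head therefore ends about 20 mm below the plate's underside, and the collar is about 26 mm above the plate.
- The only force on the tool was the probe's weight, about 1.7 N, and there was no sign of forcing on the way down. The opening was 23.6 mm, so the grip held.
- The last picture shows the slide open and the wing turned. The head inside the box was not visible in it.
- The clock was about 21 s of the 67 s allowed.

**What went wrong or disagreed:**
- The first grip on the knob was too low. It closed at 18.5 mm, probably on the hub under the wing, with about 12 N sideways. I opened, rose 9 mm and gripped again.
- The camera and touch positions disagreed by 1–2 mm for the slot and up to 4 mm for the knob. I used the touch values.
- I did not re-measure the bystanders at the end. Nothing touched them that I could see, but in the last picture only the timer's knob was in view.

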